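# Take the bore of a pump cylinder with a telescoping gauge

## Robot

A 6-joint arm with a two-finger parallel gripper is mounted at the origin on the work surface; the furniture and walls round the work are solid. World frame = base frame: x ahead of the robot, y to its left, z up, the work surface at z = 0. Lengths are in m, angles in rad, forces in N, time in s.
With the tool pointing down it reaches from about 0.375 to 0.975 m from the base axis. Payload 3.8 kg.
Tool frame: the origin (TCP) lies at the very end of the fingers, on their centre line; the grasp point (between the pads) lies bot.grip_depth behind it (bot.grip_depth is the distance from the TCP to the grasp point, in m); y points along the fingers, x is the direction in which the jaws open and shut, and the axes are right-handed (so a half turn about y gives the same grasp; the last joint's range is limited). The gripper opens to 85 mm and grips with 20 to 120 N. Pads are 22 mm wide; open, the fingers measure 114 mm over their backs; the gripper's body (76 mm by 85 mm) begins 54 mm behind the grasp point. The pads swing forward as they close: fully open they stand 13 mm farther back than shut.
Start: joints at [1.252, 0.264, 1.604, -0, 1.274, -0.037], TCP at [0.188, 0.648, 0.231] pointing down, gripper open.
Joint ranges: [-2.63, 2.63], [-0.94, 2.18], [0.31, 2.57], [-1.31, 4.45], [0, 2.66], [-2.55, 2.55]. Speed limits (rad/s): [2.57, 2.57, 3.14, 3.14, 3.14, 3.14].

## Interface

Orientations are given as a unit quaternion [w, x, y, z].
In Python, from bench import bot gives the robot as it stands.
- The arm moves only by the tool move_arm, never from a script. Its argument "targets" is one flat list of numbers, 6 for each row, row after row: the shift along the tool's x, y, z in cm, then the turn, a rotation vector about the tool's x, y, z in degrees. In form: [dx, dy, dz, rx, ry, rz, dx, dy, dz, rx, ry, rz, ...]. A call has 1 to 12 rows; each row shifts and turns the pose as measured when the row begins, along the tool's axes as they then stand; what a row does not reach is not made up. A row lasts 1/12 s, in which the tool goes at most 41.7 mm and 7.16 degrees, less where a joint would pass 70% of its speed; a pose out of reach is approached as far as the arm can. A call is refused whole if a number of a shift passes 4.17 or a number of a turn 7.16, either way. A call with a gripper value outside its range is refused whole. "gripper" is the gripper command: -1 is shut, 1 is fully open, values between are in proportion, set as the call begins (left out, the last holds). The fingers move at their own pace and stop on an object; "force" is the grip in N (left out, the last holds). Time passes only in rows, so rows that do not move let the fingers close. It gives the time, the measured TCP pose, the force and the opening at its end, in the units of the state.
- bot.state(): the state, without advancing time (a new reading comes with each control period).
- bot.camera(name): name is "scene" or "top"; returns the picture (400x640x3 uint8, red, green, blue); there is no depth.
- bot.camera_params(name): a dict with "camera_matrix" (3x3 intrinsics, pixels), "R" (3x3) and "t" (3): a world point X has camera coordinates R X + t. Camera axes: x right, y down, z forward; pixel columns grow to the right and rows downward; lengths in m; the calibration is good to about 2 mm. A picture is of the moment at which its call begins. camera_params takes no time and is no camera call.
- bot.close_job(): hands the job in, once; it reports no verdict.
The state is a dict: "time_s": time; "joint_positions": joint angles; "qvel": joint speeds; "joint_efforts": joint torques, N m; "ee_pos": TCP position; "tcp_rot": TCP orientation; "force": force on the tool from outside, world axes, zero at the start; "wrist_torque": the same for the moment, N m; "finger_gap": finger opening in m.
Only numpy, scipy, OpenCV 4.12 (cv2) and the standard library are available. Lean on these libraries where they do the work, as an engineer would, in place of code of your own. Each camera call takes 0.05 s, during which the arm holds its last target. There are 200 camera calls.

## Task

Take the bore size of the round pump cylinder with the telescoping gauge: stand the gauge upright on the cylinder with its head down in the bore, press the square end of its rocker so that the plungers spring out to the wall, press the round end down firmly until it is tight so that they are locked, and lift the gauge out. Put it back upright across the two rails of its wooden stand, still locked with the bore size on it. Press gently, never hard enough to bruise the cylinder, and leave the square block, the tin and the mixing cup alone.

Things in the scene. Friction and masses are not known exactly. Their poses are not given: they have to be found in the camera images.
- gauge_grip (a point): centre of the telescoping gauge's square upright barrel (24 x 24 mm, 46 mm high), the place to grip. Gauge axes: z up, y along rocker (to its round end) and plungers. Grip the two sides facing along x, across the rocker. Below the barrel a disc, 76 mm wide, 6 mm thick, underside 31 mm below this point, on which the gauge stands. Gauge 0.33 kg
- gauge_disc (a point): centre of the underside of the gauge's disc, on its axis; same axes. Under it hangs the head, 20 mm (x) by 32 mm (y), 40 mm deep. The gauge starts on the stand, head between the rails, plungers in and locked
- lock_pad (a point): centre of the top of the round pad (17 mm wide) on the +y end of the gauge's rocker, 25 mm from the pivot. Pressed down (travel about 7 mm from fully released) it locks: it moves at about 4 N, then stops against the brake; press on to 9 to 15 N to set the brake (a light touch may not hold the plungers, over 25 N is rough)
- release_pad (a point): centre of the top of the square ribbed pad (14 x 16 mm) on the -y end of the rocker, 25 mm from the pivot. Pressed down (moves at about 7 to 9 N, travel about 7 mm to a stop) it frees the plungers. Pad tops lie 9 mm above the pivot when the rocker is level; the rocker stays where it is left
- rocker (a joint): rocker angle in rad: about 0 (-0.05 to 0.03) locked, with the round end down by 0.15 rad from level; 0.30 fully released (square end down); above about 0.06 the plungers are free
- plunger_a_tip (a point): tip of the plunger on the +y side of the gauge's head, 28 mm below the underside of the disc, 10 mm thick, rounded; pushed outward by a spring of about 1 N
- plunger_b_tip (a point): tip of the plunger on the -y side, likewise. The distance between the tips is 36 mm when in, up to 66 mm when sprung fully out in the air, 50 mm across the cylinder's bore
- plunger_a (a joint): how far plunger a stands out, in m: 0 in, 0.015 fully out
- plunger_b (a joint): how far plunger b stands out, in m: 0 in, 0.015 fully out
- bore_mouth (a point): centre of the mouth of the bore of the round ribbed aluminium pump cylinder, on its flat top, 55 mm above the bench. Bore 50 mm in diameter, straight through, outside 72 mm at the top, foot 84 mm; fixed to the bench
- cylinder: the round pump cylinder itself; origin under its centre on the bench
- block_mouth (a point): centre of the mouth of the 42 mm bore in the square steel block (64 x 64 x 48 mm), which is not to be measured; on its top; fixed
- block: the square block; origin under its centre on the bench
- stand_seat (a point): centre of the stand, level with the tops of its two wooden rails, 62 mm above the bench; y runs along the rails. Rails 104 mm long, 16 mm wide, 36 mm clear between them; the gauge's disc rests on both with the head between them and the plungers pointing along the rails (along y, either way round). Fixed
- gauge: the whole gauge; origin and axes as gauge_disc. Its rocker, on top of the barrel, is 14 to 17 mm wide (x) and 67 mm long (y); its pivot is 62 mm above the disc's underside, its raised end reaches 76 mm above it
- tin: closed sample tin, 67 mm across, 73 mm high, loose; origin at the centre of its underside
- mixing_cup: clear graduated mixing cup, 75 mm across, 86 mm high, loose; origin at the centre of its underside

How it is judged:
By the outcome, as a careful person would: the job done as asked, in the order asked, and still so for the second after the job is handed in, with the robot touching nothing.
It also fails if it takes over 70 s, if anything falls off the work surface, if the arm or the gripper's body presses on something with over 40 N, if the wrist force passes 120 N, or if a joint passes its speed limit or range.

## Working session

There is one attempt and no reset: what is moved stays moved. The work goes in short steps, Python scripts to look and compute and a tool call to move; the robot and the scene stay as the last step left them, time stands still between calls to the robot, and variables do not carry over. Pictures are saved under pics/ and viewed, about 8 in all and at most 12, crops included, and the job is handed in when it is done.

Besides the shell and the picture viewer there is one more tool, called after "Call:" as name(argument=value, ...) on one line, values as JSON. move_arm: Moves the arm, as the interface text tells. Its arguments: {"type":"object","properties":{"targets":{"type":"array"},"gripper":{"type":"number"},"force":{"type":"number"}},"required":["targets"]}

```bash
mkdir -p pics; ls
python3 - <<'E'
from bench import bot
import cv2
s=bot.state();print(s); print(bot.grip_depth)
for n in("scene","top"):
    cv2.imwrite(f"pics/{n}0.png",bot.camera(n)[:,:,::-1]); p=bot.camera_params(n);print(n,{k:p[k] for k in p}, -p["R"].T@p["t"])
E
```

```text
pics
{'time_s': 0.0, 'joint_positions': array([ 1.25212195e+00,  2.64746323e-01,  1.60543328e+00,  2.66622479e-05,
        1.27369104e+00, -3.69230128e-02]), 'qvel': array([-0.00042162,  0.00108969, -0.00022492,  0.00055155, -0.00086739,
        0.0004712 ]), 'joint_efforts': array([-2.63662630e-03, -5.15094566e+01, -3.67320979e+01, -3.01265436e-04,
        1.28016292e-02,  1.15633250e-05]), 'ee_pos': array([0.18744647, 0.64766214, 0.22993462]), 'tcp_rot': array([-0.5648007 ,  0.56570549,  0.42417275, -0.42550552]), 'force': array([ 0.51524258,  0.24831734, -0.11004262]), 'wrist_torque': array([0.05227098, 0.04205122, 0.02392374]), 'finger_gap': 0.08550931616776417}
0.0187
scene {'camera_matrix': array([[453.65002616,   0.        , 314.46755982],
       [  0.        , 453.65002616, 193.98012986],
       [  0.        ,   0.        ,   1.        ]]), 'R': array([[-0.72424326, -0.68951065, -0.0068383 ],
       [-0.35619011,  0.38258718, -0.85249965],
       [ 0.59042384, -0.61498139, -0.52268306]]), 't': array([0.39294319, 0.27330765, 0.69648877])} [-0.02928763  0.59470214  0.59972462]
top {'camera_matrix': array([[420.34249466,   0.        , 319.52672085],
       [  0.        , 420.34249466, 199.25979437],
       [  0.        ,   0.        ,   1.        ]]), 'R': array([[-0.15241269, -0.98830232, -0.00537617],
       [-0.96760603,  0.15032435, -0.20283282],
       [ 0.20126831, -0.02571228, -0.97919862]]), 't': array([0.09892525, 0.51880801, 0.83565265])} [0.34888882 0.04126512 0.92403305]
```

View pics/scene0.png

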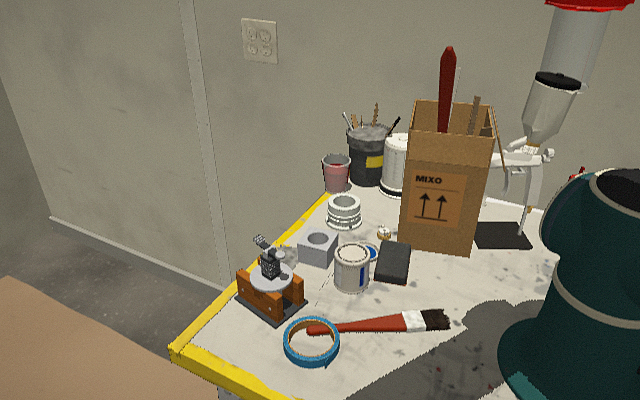

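View pics/top0.png

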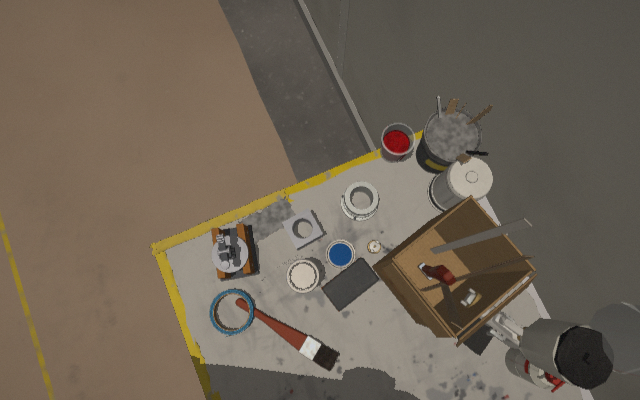

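The top view shows the gauge on its stand at about (233,250), the block at (304,229), the cylinder at (361,200), and the tin at (303,275). The scene view shows the gauge at (268,262) and the cylinder at (344,210). Next I'll enlarge both.

Run:
```python
import cv2,numpy as np
t=cv2.imread("pics/top0.png");s=cv2.imread("pics/scene0.png")
def crop(im,x,y,w,h,k):
    c=cv2.resize(im[y:y+h,x:x+w],None,fx=k,fy=k,interpolation=cv2.INTER_CUBIC)
    for i in range(0,w,10):
        cv2.putText(c,str(x+i),(i*k,8),0,.3,(0,0,255),1);cv2.line(c,(i*k,0),(i*k,c.shape[0]),(0,0,255) if 0 else (90,90,200),1) if i%20==0 else 0
    for j in range(0,h,10):
        cv2.putText(c,str(y+j),(0,j*k+4),0,.3,(0,0,255),1);cv2.line(c,(0,j*k),(c.shape[1],j*k),(90,90,200),1) if j%20==0 else 0
    return c
a=crop(t,200,215,66,75,6);b=crop(s,230,225,66,75,6)
cv2.imwrite("pics/c1.png",np.hstack([a,b]))
a=crop(t,330,170,66,60,6);b=crop(s,310,185,66,60,6)
cv2.imwrite("pics/c2.png",np.hstack([a,b]))
```

```text
(no output)
```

View pics/c1.png

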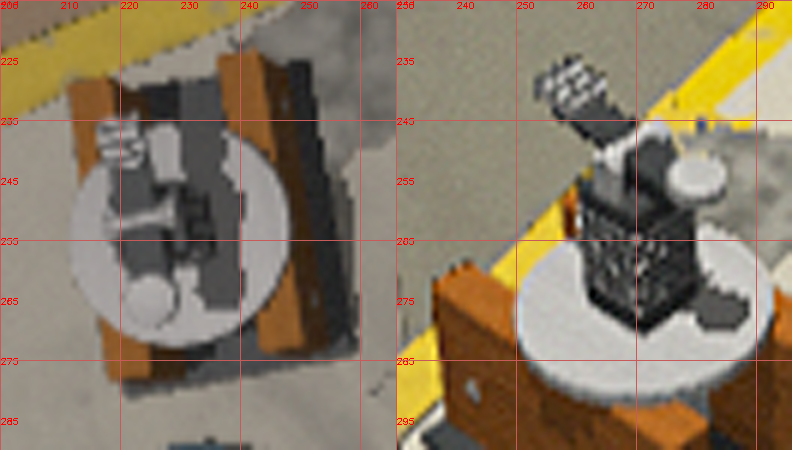

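View pics/c2.png

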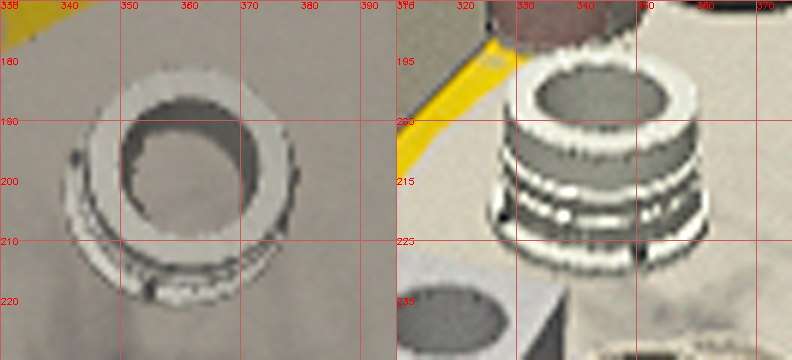

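The enlarged crops show these points:

| Point | Top view (px) | Scene view (px) |
|---|---|---|
| Ribbed square pad | (219.8, 238.8) | (259.5, 238.7) |
| Round pad | (224.9, 264.3) | (279.8, 253.6) |
| Disc centre | about (230.2, 254.7) | about (271, 272) |
| Bore mouth | (361.6, 197.7) | (343.9, 200.9) |

The gauge's plunger line runs along the rails.

```bash
cat > h.py <<'E'
from bench import bot
import numpy as np, cv2
from scipy.spatial.transform import Rotation as Ro
P={n:bot.camera_params(n) for n in("scene","top")}
def ray(n,uv):
    p=P[n];d=p["R"].T@np.linalg.solve(p["camera_matrix"],[uv[0],uv[1],1.]);return -p["R"].T@p["t"],d
def atz(n,uv,z):
    c,d=ray(n,uv);return c+d*(z-c[2])/d[2]
def tri(a,b):
    A=[];r=[]
    for n,uv in(("top",a),("scene",b)):
        c,d=ray(n,uv);d=d/np.linalg.norm(d);M=np.eye(3)-np.outer(d,d);A.append(M);r.append(M@c)
    return np.linalg.lstsq(np.vstack(A),np.hstack(r),rcond=None)[0]
def proj(n,X):
    p=P[n];q=p["camera_matrix"]@(p["R"]@np.asarray(X)+p["t"]);return q[:2]/q[2]
def rot(): q=bot.state()["tcp_rot"];return Ro.from_quat(np.r_[q[1:],q[0]])
E
python3 - <<'E'
from h import *
np.set_printoptions(precision=4,suppress=True)
R=P
c=lambda x,y,ox,oy:((x+.5)/6-.5+ox,(y+.5)/6-.5+oy)
for nm,a,b,z in(("rel",(121,145),(179,85),.137),("lock",(152,298),(301,174),.129)):
    A=c(*a,200,215);B=c(*b,230,225);print(nm,tri(A,B),atz("top",A,z),atz("scene",B,z))
A=c(190,166.5,330,170);B=c(206,98,310,185);print("bore",tri(A,B),atz("top",A,.055),atz("scene",B,.055))
for q in((72,245),(291,230),(178,347)):print("disc",atz("top",c(*q,200,215),.068))
for q in((119,300),(378,285),(240,392)):print("discS",atz("scene",c(*q,230,225),.068))
for q in((68,83),(112,77),(217,57),(262,52),(107,360),(150,355),(258,352),(303,345)):print("rail",atz("top",c(*q,200,215),.062))
print(atz("top",(304,229),.048),atz("top",(303,274),.073),atz("top",(341,254),.086))
r=rot().as_matrix();print(r)
E
```

```text
rel [0.4641 0.217  0.1356] [0.4646 0.2173 0.137 ] [0.4618 0.2178 0.137 ]
lock [0.4163 0.2144 0.1284] [0.4166 0.2145 0.129 ] [0.4154 0.2147 0.129 ]
bore [ 0.5178 -0.0695  0.0549] [ 0.5181 -0.0693  0.055 ] [ 0.5173 -0.0696  0.055 ]
disc [0.4436 0.2527 0.068 ]
disc [0.4373 0.1789 0.068 ]
disc [0.4043 0.221  0.068 ]
discS [0.4691 0.2407 0.068 ]
discS [0.4189 0.1848 0.068 ]
discS [0.415 0.242 0.068]
rail [0.4997 0.2499 0.062 ]
rail [0.4995 0.2347 0.062 ]
rail [0.5008 0.1981 0.062 ]
rail [0.5002 0.1825 0.062 ]
rail [0.4041 0.2464 0.062 ]
rail [0.4035 0.2318 0.062 ]
rail [0.3989 0.1957 0.062 ]
rail [0.3989 0.1804 0.062 ]
[0.471  0.0602 0.048 ] [0.3784 0.0747 0.073 ] [ 0.4051 -0.0059  0.086 ]
[[ 0.2781 -0.0006 -0.9605]
 [ 0.9605 -0.0019  0.2781]
 [-0.002  -1.      0.0001]]
```

Run:
```python
from h import *
np.set_printoptions(precision=3,suppress=True)
print("box top corners tri",tri((377,265),(402,128)),tri((473,197),(413,101)),tri((460,343),(492,138)),tri((535,270),(495,105)))
print("bottom",atz("scene",(399,247),0),atz("scene",(471,257),0))
print("canister",tri((470,178),(397,140)),"redtool",tri((528,222),(476,98)))
R=rot().as_matrix();ee=bot.state()["ee_pos"]
print("to above gauge, tool:",R.T@(np.array([.4405,.2157,.17])-ee)*100)
# marks
```

```text
box top corners tri [ 0.369 -0.045  0.282] [ 0.454 -0.217  0.264] [ 0.242 -0.145  0.269] [ 0.318 -0.289  0.269]
bottom [ 0.369 -0.077  0.   ] [ 0.242 -0.151  0.   ]
canister [ 0.513 -0.268  0.138] redtool [ 0.381 -0.306  0.264]
to above gauge, tool: [-34.452   6.075 -36.316]
```

Call:
move_arm(targets=[-2.85,0.2,-3.0,0,0,0,-2.85,0.2,-3.0,0,0,0,-2.85,0.2,-3.0,0,0,0,-2.85,0.2,-3.0,0,0,0,-2.85,0.2,-3.0,0,0,0,-2.85,0.2,-3.0,0,0,0,-2.85,0.2,-3.0,0,0,0,-2.85,0.2,-3.0,0,0,0,-2.85,0.2,-3.0,0,0,0,-2.85,0.2,-3.0,0,0,0,-2.85,0.2,-3.0,0,0,0,-2.85,0.2,-3.0,0,0,0], gripper=1, force=40)

```text
time_s: 1.1
ee_pos: [0.4342, 0.2185, 0.1987]
tcp_rot: [-0.562, 0.562, 0.426, -0.432]
force: [2.0, 0.2, 0.2]
finger_gap: 0.0859
```

Call:
move_arm(targets=[0,0,0,0,-6.5,0,0,0,0,0,-6.5,0,0,0,0,0,-6.3,0,0,0,0,0,0,0])

```text
time_s: 1.43
ee_pos: [0.4374, 0.2076, 0.1965]
tcp_rot: [0.482, -0.482, -0.513, 0.522]
force: [0.5, -1.1, 0.1]
finger_gap: 0.0855
```

```bash
cat >> h.py <<'E'
def need(X,xdir=None,gap=None):
    "shift (cm, tool axes) to world TCP X, and rotvec (deg, tool) to make tool x=xdir, y down"
    R=rot();s=bot.state();d=R.inv().apply(np.asarray(X)-s["ee_pos"])*100;o=None
    if xdir is not None:
        x=np.r_[np.asarray(xdir)/np.linalg.norm(xdir),0.];y=np.array([0,0,-1.]);D=Ro.from_matrix(np.c_[x,y,np.cross(x,y)])
        o=(R.inv()*D).as_rotvec(degrees=True)
    with np.printoptions(precision=2,suppress=True):
        print("t",round(s["time_s"],2),"ee",np.round(s["ee_pos"],4),"F",s["force"],"gap",round(s["finger_gap"],4),"\nshift",d,"rot",o,"q",s["joint_positions"])
E
python3 -c "
from h import *
need([.4405,.2157,.17],[-.05,1])"
```

```text
t 1.43 ee [0.44 0.21 0.2 ] F [ 0.55 -1.09  0.11] gap 0.0855 
shift [ 0.81  2.63 -0.39] rot [-0.52  1.15 -0.55] q [ 0.4  -0.07  2.03 -0.01  1.19 -1.24]
```

Call:
move_arm(targets=[0.8,1.5,-0.4,-0.5,1.1,-0.5,0,0,0,0,0,0,0,0,0,0,0,0])

```text
time_s: 1.68
ee_pos: [0.4405, 0.2153, 0.1809]
tcp_rot: [0.489, -0.489, -0.51, 0.511]
force: [-0.2, 0.3, -0.0]
finger_gap: 0.0855
```

```bash
python3 -c "
from h import *
need([.4405,.2157,.0745],[-.05,1])
cv2.imwrite('pics/a.png',cv2.resize(bot.camera('scene')[180:340,180:360],None,fx=3,fy=3,interpolation=2)[:,:,::-1])"
```

```text
t 1.68 ee [0.44 0.22 0.18] F [-0.22  0.32 -0.03] gap 0.0855 
shift [ 0.05 10.64 -0.01] rot [-0.05 -0.44 -0.07] q [ 0.4  -0.05  2.04 -0.    1.15 -1.21]
```

View pics/a.png

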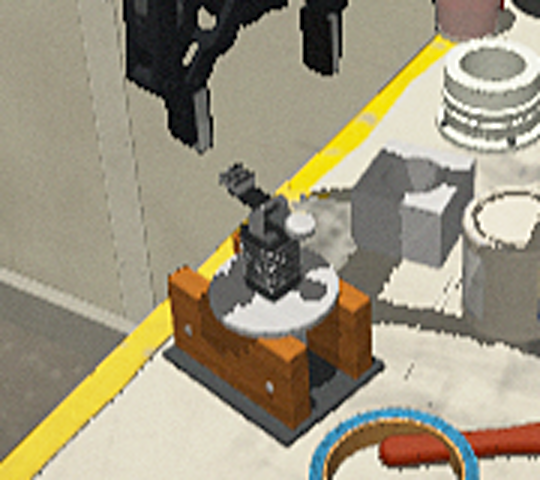

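The open fingers sit above the gauge at crop pixels (200,145) and (320,70), on either side of the barrel. I'll descend and grip.

Call:
move_arm(targets=[0,2.5,0,0,0,0,0,2.5,0,0,0,0,0,2.5,0,0,0,0,0,2.0,0,0,0,0,0,0.6,0,0,0,0,0,0,0,0,0,0])

```text
time_s: 2.23
ee_pos: [0.4427, 0.2175, 0.0817]
tcp_rot: [-0.488, 0.491, 0.512, -0.509]
force: [-0.4, 0.1, 0.2]
finger_gap: 0.0858
```

```bash
python3 -c "
from h import *
need([.4405,.2157,.0745],[-.05,1])"
```

```text
t 2.23 ee [0.44 0.22 0.08] F [-0.36  0.06  0.18] gap 0.0858 
shift [-0.18  0.72  0.23] rot [ 0.33 -0.5   0.02] q [ 0.41  0.06  2.13 -0.    0.94 -1.2 ]
```

Call:
move_arm(targets=[-0.2,0.7,0.2,0.3,-0.5,0,0,0,0,0,0,0])

```text
time_s: 2.4
ee_pos: [0.4412, 0.2158, 0.0757]
tcp_rot: [-0.487, 0.487, 0.513, -0.512]
force: [0.1, 0.7, -0.7]
finger_gap: 0.0854
```

Call:
move_arm(targets=[0,0,0,0,0,0,0,0,0,0,0,0,0,0,0,0,0,0,0,0,0,0,0,0,0,0,0,0,0,0,0,0,0,0,0,0,0,0,0,0,0,0,0,0,0,0,0,0], gripper=-1, force=40)

```text
time_s: 3.07
ee_pos: [0.4448, 0.2171, 0.0807]
tcp_rot: [-0.486, 0.489, 0.516, -0.509]
force: [0.2, 0.5, 0.3]
finger_gap: 0.0233
```

```bash
python3 -c "
from h import *
need([.4405,.2157,.0745],[-.05,1])"
```

```text
t 3.07 ee [0.44 0.22 0.08] F [0.19 0.52 0.28] gap 0.0233 
shift [-0.12  0.61  0.44] rot [0.52 0.04 0.19] q [ 0.4   0.07  2.13  0.    0.93 -1.22]
```

Call:
move_arm(targets=[0,-0.5,0,0,0,0,0,-1.5,0,0,0,0,0,-2.5,0,0,0,0,0,-2.5,0,0,0,0,0,-1.0,0,0,0,0,0,0,0,0,0,0])

```text
time_s: 3.57
ee_pos: [0.4385, 0.2146, 0.1584]
tcp_rot: [0.488, -0.486, -0.511, 0.514]
force: [-0.2, 0.2, -3.2]
finger_gap: 0.0236
```

```bash
python3 -c "
from h import *
need([.5178,-.0695,.15],[-.05,1])
cv2.imwrite('pics/b.png',np.hstack([cv2.resize(bot.camera(n)[y:y+110,x:x+100],None,fx=4,fy=4,interpolation=2) for n,x,y in(('top',180,180),('scene',220,180))])[:,:,::-1])"
```

```text
t 3.57 ee [0.44 0.21 0.16] F [-0.18  0.18 -3.16] gap 0.0236 
shift [-28.77   0.85  -6.49] rot [-0.27  0.03 -0.07] q [ 0.4  -0.03  2.07  0.    1.11 -1.22]
```

View pics/b.png

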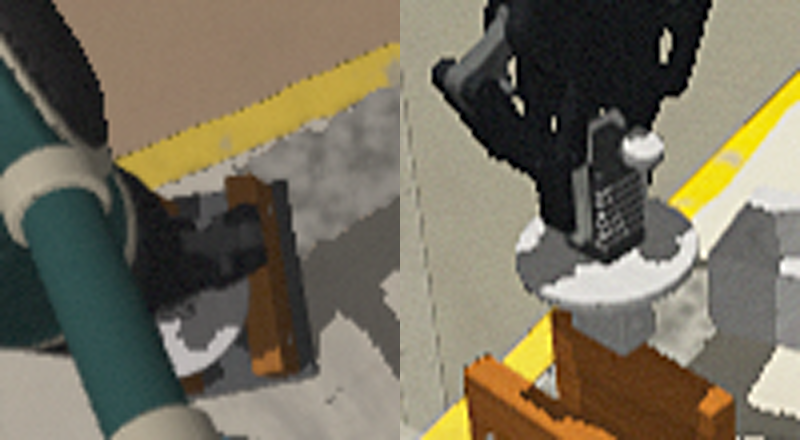

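Force z is -3.2 N, so the gauge is held. In the scene crop it hangs upright with the disc at (515–700, 200–307) and the round pad at (643,147). Next I'll work out where the gauge sits relative to the TCP.

```bash
python3 -c "
from h import *
from scipy.optimize import least_squares
th=np.linspace(0,2*np.pi,721);C=.038*np.c_[np.cos(th),np.sin(th),0*th]
def ext(c):
    uv=np.array([proj('scene',np.asarray(c)+p+[0,0,h]) for h in(0,.006) for p in C[::6]])
    return np.array([uv[:,0].min(),uv[:,0].max(),uv[:,1].max()])
def fit(m,x0): return least_squares(lambda c:ext(c)-m,x0,diff_step=1e-4).x
f=lambda x,o,k:(x+.5)/k-.5+o
print('init',fit([f(119,230,6),f(378,230,6),f(404,225,6)],[.44,.215,.062]), ext([.4405,.2157,.062]), [f(119,230,6),f(378,230,6),f(404,225,6)])
m=[f(115,220,4),f(300,220,4),f(308,180,4)]
print('now',fit(m,[.44,.215,.14]),m,ext([.4385,.2146,.14]))
print(atz('scene',(f(243,220,4),f(147,180,4)),.2067),bot.state()['ee_pos'])
"
```

```text
init [0.45032192 0.20794318 0.05294449] [249.13257548 293.13591222 293.14167558] [249.41666666666666, 292.5833333333333, 291.9166666666667]
now [0.43840955 0.21093169 0.13862532] [248.375, 294.625, 256.625] [246.52524965 292.97447365 257.00586924]
[0.40762914 0.21559221 0.2067    ] [0.4374675  0.21413832 0.15630941]
```

The gauge axis is about 4.5 mm behind the TCP in x and centred in y. I'll carry it over the cylinder.

Call:
move_arm(targets=[-2.0,0,-0.5,0,0,0,-2.9,0,-0.7,0,0,0,-2.9,0,-0.7,0,0,0,-2.9,0,-0.7,0,0,0,-2.9,0,-0.7,0,0,0,-2.9,0,-0.7,0,0,0,-2.9,0,-0.7,0,0,0,-2.9,0,-0.7,0,0,0,-2.9,0,-0.7,0,0,0,-2.5,0,-0.6,0,0,0,-1.0,0,-0.3,0,0,0,0,0,0,0,0,0])

```text
time_s: 4.67
ee_pos: [0.5108, -0.0805, 0.131]
tcp_rot: [0.496, -0.476, -0.503, 0.524]
force: [0.7, 0.1, -4.0]
finger_gap: 0.0231
```

```bash
python3 -c "
from h import *
need([.5223,-.0695,.135],[-.05,1])"
```

```text
t 4.67 ee [ 0.51 -0.08  0.13] F [ 0.69  0.12 -3.98] gap 0.0231 
shift [ 1.04 -0.45 -1.19] rot [-2.37  0.32  0.04] q [-0.2   0.08  2.01 -0.01  1.09 -1.82]
```

Call:
move_arm(targets=[1.0,-0.4,-1.2,-2.3,0.3,0,0,0,0,0,0,0])

```text
time_s: 4.83
ee_pos: [0.5203, -0.0696, 0.1307]
tcp_rot: [0.491, -0.486, -0.511, 0.512]
force: [0.0, 0.4, -3.2]
finger_gap: 0.0234
```

```bash
python3 -c "
from h import *
need([.5223,-.0695,.135],[-.05,1])
cv2.imwrite('pics/c.png',np.hstack([cv2.resize(bot.camera(n)[y:y+110,x:x+100],None,fx=4,fy=4,interpolation=2) for n,x,y in(('top',310,140),('scene',295,135))])[:,:,::-1])
need([.5223,-.0695,.135],[-.05,1])"
```

```text
t 4.83 ee [ 0.52 -0.07  0.13] F [ 0.01  0.37 -3.21] gap 0.0234 
shift [ 0.   -0.43 -0.2 ] rot [-0.37 -0.2   0.19] q [-0.18  0.07  2.02  0.    1.05 -1.8 ]
t 4.93 ee [ 0.52 -0.07  0.13] F [ 0.18  0.67 -5.45] gap 0.0237 
shift [ 0.03 -0.51 -0.39] rot [-0.65 -0.08  0.14] q [-0.18  0.07  2.02 -0.    1.06 -1.8 ]
```

View pics/c.png

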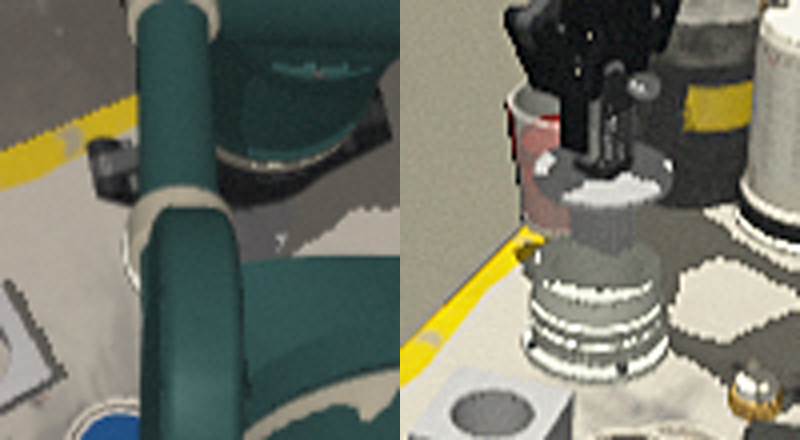

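```bash
python3 -c "
from h import *
th=np.linspace(0,2*np.pi,121);C=.038*np.c_[np.cos(th),np.sin(th),0*th]
def ext(c):
    uv=np.array([proj('scene',np.asarray(c)+p+[0,0,h]) for h in(0,.006) for p in C]);return uv[:,0].min(),uv[:,0].max(),uv[:,1].max()
print('meas',137.5/4-.5+295,275.5/4-.5+295,208/4-.5+135)
print(ext([.5158,-.0695,.112]),ext([.5178,-.0695,.112]),ext([.5158,-.0695,.108]))
print('bore',proj('scene',[.5178,-.0695,.055]))
"
```

```text
meas 328.875 363.375 186.5
(np.float64(327.59924641016045), np.float64(362.8124880977928), np.float64(187.96983648381575)) (np.float64(326.91808337100093), np.float64(362.08412418403606), np.float64(187.63853288372516)) (np.float64(327.5840231078231), np.float64(362.7221452047831), np.float64(189.60293347694738))
bore [343.6966328  200.85276341]
```

The hovering gauge agrees with the bore to within about 2 mm, and the clearance is 7 mm. I'll lower it.

Call:
move_arm(targets=[0.1,0,-0.4,-0.6,0,0,0,1.5,0,0,0,0,0,1.5,0,0,0,0,0,0.6,0,0,0,0,0,0,0,0,0,0])

```text
time_s: 5.35
ee_pos: [0.5213, -0.0657, 0.0923]
tcp_rot: [-0.488, 0.485, 0.513, -0.513]
force: [0.3, 0.1, -3.9]
finger_gap: 0.0239
```

```bash
python3 -c "
from h import *
need([.5228,-.0690,.074],[-.05,1])"
```

```text
t 5.35 ee [ 0.52 -0.07  0.09] F [ 0.27  0.15 -3.86] gap 0.0239 
shift [-0.34  1.83 -0.14] rot [-0.11  0.22  0.16] q [-0.17  0.12  2.05  0.    0.97 -1.8 ]
```

Call:
move_arm(targets=[-0.3,0.5,-0.1,0,0,0,0,0.5,0,0,0,0,0,0.3,0,0,0,0,0,0.2,0,0,0,0])

```text
time_s: 5.68
ee_pos: [0.5233, -0.0683, 0.0775]
tcp_rot: [-0.487, 0.485, 0.514, -0.513]
force: [0.0, 0.7, -3.8]
finger_gap: 0.0235
```

```bash
python3 -c "
from h import *
need([.5228,-.0690,.074],[-.05,1])"
```

```text
t 5.68 ee [ 0.52 -0.07  0.08] F [ 0.    0.75 -3.77] gap 0.0235 
shift [-0.06  0.35  0.06] rot [-0.03  0.3   0.13] q [-0.18  0.14  2.06  0.    0.94 -1.81]
```

Call:
move_arm(targets=[0,0.25,0.05,0,0,0,0,0.1,0,0,0,0])

```text
time_s: 5.85
ee_pos: [0.5232, -0.0685, 0.0739]
tcp_rot: [-0.487, 0.486, 0.514, -0.513]
force: [-1.2, -0.2, -2.9]
finger_gap: 0.0234
```

Call:
move_arm(targets=[0,0.1,0,0,0,0])

```text
time_s: 5.93
ee_pos: [0.5232, -0.0685, 0.0737]
tcp_rot: [-0.487, 0.485, 0.514, -0.513]
force: [-6.3, 1.3, 9.7]
finger_gap: 0.0235
```

```bash
python3 -c "
from h import *
cv2.imwrite('pics/d.png',np.hstack([cv2.resize(bot.camera(n)[y:y+80,x:x+80],None,fx=8,fy=8,interpolation=2) for n,x,y in(('scene',305,155),)])[:,:,::-1])
need([.5228,-.0690,.074],[-.05,1])"
```

```text
t 5.98 ee [ 0.52 -0.07  0.07] F [-1.43 -0.05 -1.96] gap 0.0236 
shift [-0.04 -0.01  0.06] rot [0.01 0.29 0.13] q [-0.18  0.14  2.06  0.    0.94 -1.81]
```

View pics/d.png

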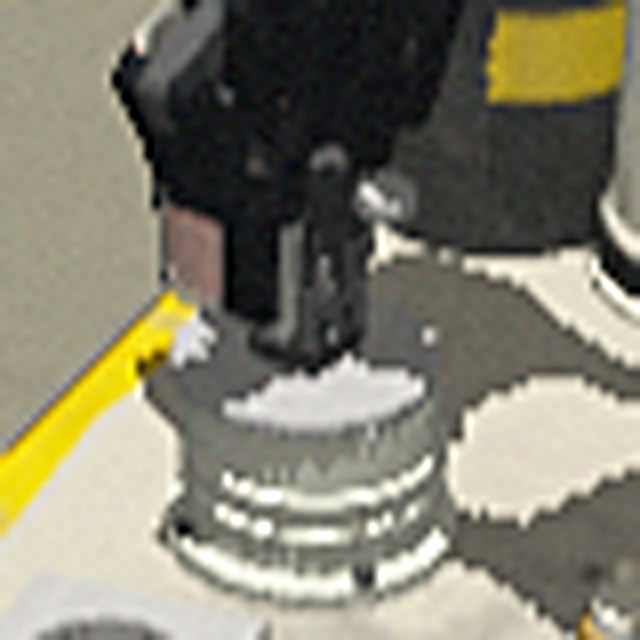

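The gauge is seated: TCP z was 0.0737 as predicted, with a brief contact force. I'll release it, back off and measure how well it is centred.

Call:
move_arm(targets=[0,0,0,0,0,0,0,0.02,0,0,0,0,0,0.02,0,0,0,0,0,0.02,0,0,0,0,0,-0.3,0,0,0,0,0,-1.5,0,0,0,0,0,-2.5,0,0,0,0,0,-2.5,0,0,0,0,0,-2.5,0,0,0,0,0,-2.5,0,0,0,0], gripper=0.3)

```text
time_s: 6.82
ee_pos: [0.5212, -0.0686, 0.1926]
tcp_rot: [0.488, -0.484, -0.513, 0.514]
force: [0.4, -0.3, 0.0]
finger_gap: 0.0556
```

Call:
move_arm(targets=[3.0,0,0,0,0,0,4.0,0,0,0,0,0,4.0,0,0,0,0,0,4.0,0,0,0,0,0,3.0,0,0,0,0,0,0,0,0,0,0,0], gripper=-1)

```text
time_s: 7.32
ee_pos: [0.5197, 0.1149, 0.2064]
tcp_rot: [-0.484, 0.493, 0.516, -0.506]
force: [0.4, 0.1, 0.1]
finger_gap: -0.0001
```

```bash
python3 -c "
from h import *
def crop(n,x,y):
    c=cv2.resize(bot.camera(n)[y:y+70,x:x+65,::-1],None,fx=6,fy=6,interpolation=2)
    for i in range(0,65,5): cv2.line(c,(i*6,0),(i*6,4 if i%10 else 8),(0,0,255),1)
    for i in range(0,70,5): cv2.line(c,(0,i*6),(4 if i%10 else 8,i*6),(0,0,255),1)
    return c
cv2.imwrite('pics/e.png',np.hstack([crop('top',325,160),crop('scene',310,160)]))
need([.5228,-.0690,.17],[-.05,1])"
```

```text
t 7.42 ee [0.52 0.11 0.21] F [-0.75 -0.07 -0.17] gap -0.0001 
shift [-18.02   3.63   0.59] rot [ 1.04 -0.28 -0.08] q [ 0.17 -0.    1.95 -0.    1.18 -1.45]
```

View pics/e.png

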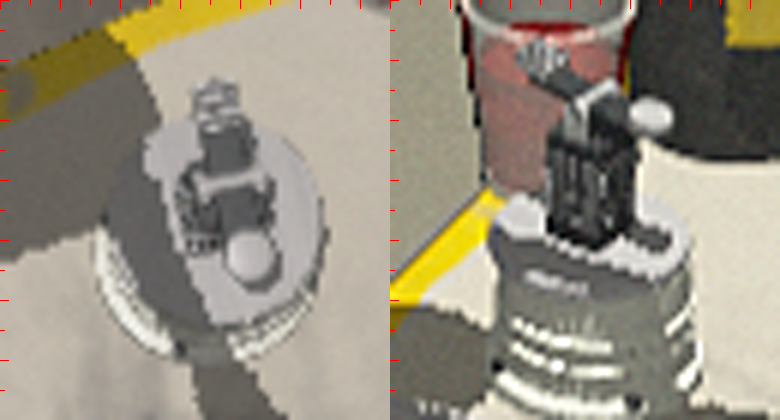

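```bash
python3 -c "
from h import *
np.set_printoptions(precision=4,suppress=True)
f=lambda x,y,ox,oy:((x+.5)/6-.5+ox,(y+.5)/6-.5+oy)
print('disc top',atz('top',f(213.5,227,325,160),.061))
print('bore top',atz('top',(361.35,197.35),.055))
r=tri(f(215,98,325,160),f(155,55,310,160));l=tri(f(254,257,325,160),f(262,115,310,160));print(r,l,(r+l)/2)
print('top only',atz('top',f(215,98,325,160),.130),atz('top',f(254,257,325,160),.122))
th=np.linspace(0,2*np.pi,121);C=.038*np.c_[np.cos(th),np.sin(th),0*th]
for n,m in(('top',(f(103,118,325,160),f(324,335,325,160))),('scene',(f(99,0,310,160),f(302,0,310,160)))):
  uv=np.array([proj(n,np.array([.5178,-.0695,.055+h])+p) for p in C for h in(.006,)]);print(n,uv.min(0),uv.max(0),m)
"
```

```text
disc top [ 0.5171 -0.0662  0.061 ]
bore top [ 0.518  -0.0695  0.055 ]
[ 0.5446 -0.0669  0.1281] [ 0.4937 -0.07    0.121 ] [ 0.5191 -0.0685  0.1246]
top only [ 0.5458 -0.0655  0.13  ] [ 0.4934 -0.0699  0.122 ]
top [343.5258 179.2977] [379.7701 214.7284] ((341.75, 179.25), (378.5833333333333, 215.41666666666666))
scene [326.7468 189.8227] [360.855  207.9229] ((326.0833333333333, 159.58333333333334), (359.9166666666667, 159.58333333333334))
```

The disc sits about 2 mm to +y of the bore centre, which is across the plungers. The fingers centre what they grip, so closing them 2 mm farther to -y will nudge the gauge over.

Call:
move_arm(targets=[-4.0,0,0,1.0,0,0,-4.0,0,0,0,0,0,-4.0,0,0,0,0,0,-4.0,0,0,0,0,0,-2.0,0.5,0,0,0,0,0,0.5,0,0,0,0], gripper=0.3)

```text
time_s: 7.92
ee_pos: [0.529, -0.0799, 0.1981]
tcp_rot: [0.485, -0.49, -0.512, 0.513]
force: [0.1, -0.9, 0.7]
finger_gap: 0.0554
```

```bash
python3 -c "
from h import *
need([.5230,-.0705,.0765],[-.05,1])"
```

```text
t 7.92 ee [ 0.53 -0.08  0.2 ] F [ 0.13 -0.95  0.65] gap 0.0554 
shift [ 1.03 12.15  0.6 ] rot [ 0.21 -0.02 -0.31] q [-0.19  0.02  1.94 -0.    1.17 -1.81]
```

Call:
move_arm(targets=[1.0,0.3,0.5,0,0,0,0,1.5,0,0,0,0,0,2.5,0,0,0,0,0,2.5,0,0,0,0,0,2.2,0,0,0,0,0,0.5,0,0,0,0,0,0,0,0,0,0])

```text
time_s: 8.5
ee_pos: [0.5201, -0.0703, 0.0997]
tcp_rot: [0.488, -0.492, -0.51, 0.51]
force: [-0.8, 0.0, 0.1]
finger_gap: 0.0556
```

```bash
python3 -c "
from h import *
need([.5230,-.0705,.0765],[-.05,1])"
```

```text
t 8.5 ee [ 0.52 -0.07  0.1 ] F [-0.77  0.    0.06] gap 0.0556 
shift [-0.02  2.32 -0.28] rot [ 0.18 -0.6  -0.19] q [-0.18  0.1   2.05 -0.    0.98 -1.79]
```

Call:
move_arm(targets=[0,1.2,-0.3,0,-0.5,0,0,1.0,0,0,0,0,0,0.15,0,0,0,0,0,0.05,0,0,0,0])

```text
time_s: 8.83
ee_pos: [0.5249, -0.0688, 0.0764]
tcp_rot: [-0.485, 0.49, 0.513, -0.512]
force: [0.6, 0.1, 0.7]
finger_gap: 0.0557
```

```bash
python3 -c "
from h import *
need([.5230,-.0705,.0765],[-.05,1])"
```

```text
t 8.83 ee [ 0.52 -0.07  0.08] F [0.56 0.07 0.69] gap 0.0557 
shift [-0.16 -0.01  0.19] rot [ 0.37  0.05 -0.21] q [-0.18  0.14  2.06 -0.    0.93 -1.8 ]
```

Call:
move_arm(targets=[-0.2,0.03,0.15,0,0,0,-0.02,0.03,0.03,0,0,0,-0.02,0.03,0.03,0,0,0,-0.02,0.03,0.03,0,0,0,-0.02,0.03,0.03,0,0,0], gripper=-1, force=30)

```text
time_s: 9.25
ee_pos: [0.5242, -0.0718, 0.077]
tcp_rot: [-0.484, 0.491, 0.514, -0.51]
force: [0.5, 1.8, 0.6]
finger_gap: 0.0237
```

```bash
python3 -c "
from h import *
need([.5230,-.0705,.0765],[-.05,1])"
```

```text
t 9.25 ee [ 0.52 -0.07  0.08] F [0.49 1.82 0.61] gap 0.0237 
shift [0.13 0.05 0.11] rot [ 0.6  -0.   -0.19] q [-0.18  0.13  2.07 -0.    0.93 -1.8 ]
```

Call:
move_arm(targets=[0.08,0.03,0,0,0,0])

```text
time_s: 9.33
ee_pos: [0.5243, -0.0715, 0.0771]
tcp_rot: [-0.484, 0.491, 0.514, -0.511]
force: [-0.0, -2.8, 1.1]
finger_gap: 0.0231
```

Call:
move_arm(targets=[0,0.03,0,0,0,0,0,0.03,0,0,0,0,0,0.03,0,0,0,0,0,-0.5,0,0,0,0,0,-2.0,0,0,0,0,0,-2.5,0,0,0,0,0,-2.5,0,0,0,0,0,-2.5,0,0,0,0,0,-2.5,0,0,0,0], gripper=0.3)

```text
time_s: 10.08
ee_pos: [0.5172, -0.0702, 0.1996]
tcp_rot: [0.488, -0.486, -0.511, 0.514]
force: [1.3, -0.2, -0.0]
finger_gap: 0.0556
```

Call:
move_arm(targets=[3.0,0,0,0,0,0,4.0,0,0,0,0,0,4.0,0,0,0,0,0,4.0,0,0,0,0,0,3.0,0,0,0,0,0,0,0,0,0,0,0], gripper=-1)

```text
time_s: 10.58
ee_pos: [0.5157, 0.1134, 0.2132]
tcp_rot: [-0.484, 0.495, 0.514, -0.506]
force: [0.0, -0.3, -0.3]
finger_gap: -0.0
```

```bash
python3 -c "
from h import *
def crop(n,x,y):
    c=cv2.resize(bot.camera(n)[y:y+70,x:x+65,::-1],None,fx=6,fy=6,interpolation=2)
    for i in range(0,65,5): cv2.line(c,(i*6,0),(i*6,4 if i%10 else 8),(0,0,255),1)
    for i in range(0,70,5): cv2.line(c,(0,i*6),(4 if i%10 else 8,i*6),(0,0,255),1)
    return c
cv2.imwrite('pics/f.png',np.hstack([crop('top',325,160),crop('scene',310,160)]))
a=cv2.imread('pics/e.png',0);b=cv2.imread('pics/f.png',0)
# shift of pads/barrel templates
for nm,(x,y,w,h) in dict(toprel=(188,75,56,50),toplock=(224,230,60,60),toprock=(175,80,110,220),sclock=(625,90,55,50),scbar=(545,130,90,120),screl=(515,35,60,45)).items():
    r=cv2.matchTemplate(b[max(0,y-30):y+h+30,x-30:x+w+30],a[y:y+h,x:x+w],cv2.TM_CCOEFF_NORMED);_,v,_,l=cv2.minMaxLoc(r);print(nm,round(v,3),(np.array(l)-[30,min(30,y)])/6)
need([.5228,-.0690,.17],[-.05,1])"
```

```text
toprel 0.673 [2.         2.16666667]
toplock 0.943 [ 1.16666667 -0.33333333]
toprock 0.907 [ 1.16666667 -0.16666667]
sclock 0.975 [ 0.66666667 -0.33333333]
scbar 0.795 [ 0.5 -0.5]
screl 0.713 [-0.16666667  0.        ]
t 10.68 ee [0.52 0.11 0.21] F [ 0.43  0.34 -0.99] gap -0.0001 
shift [-17.87   4.4    0.12] rot [ 1.06 -0.52 -0.35] q [ 0.17 -0.01  1.95 -0.01  1.19 -1.44]
```

View pics/f.png

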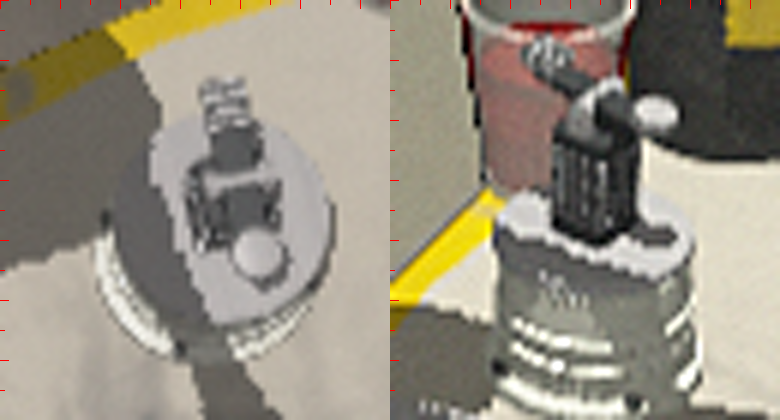

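The gauge moved about 2.3 mm. The disc centre in the top view is now at crop (221.5,222), against a predicted (222.5,224), so it is centred to within about 1 mm. Next is the square pad, at roughly (0.5445,-0.069,0.130).

Call:
move_arm(targets=[-4.0,0.4,-0.3,1.0,-0.5,0,-4.0,0.4,-0.4,0,0,0,-4.0,0.5,-0.5,0,0,0,-4.0,0.8,-0.5,0,0,0,-1.6,1.0,-0.3,0,0,0,0,0.8,0,0,0,0,0,0,0,0,0,0])

```text
time_s: 11.27
ee_pos: [0.5453, -0.0777, 0.1759]
tcp_rot: [0.484, -0.491, -0.511, 0.514]
force: [-0.4, 0.6, -1.1]
finger_gap: 0.0002
```

```bash
python3 -c "
from h import *
need([.5455,-.0695,.14],[-.055,1])"
```

```text
t 11.27 ee [ 0.55 -0.08  0.18] F [-0.39  0.57 -1.07] gap 0.0002 
shift [ 0.85  3.58 -0.04] rot [ 0.2  -0.27 -0.54] q [-0.18  0.07  1.94 -0.01  1.13 -1.8 ]
```

Call:
move_arm(targets=[0.85,1.0,0,0.2,0,-0.5,0,1.4,0,0,0,0,0,1.0,0,0,0,0,0,0.2,0,0,0,0,0,0,0,0,0,0])

```text
time_s: 11.68
ee_pos: [0.5434, -0.0661, 0.1375]
tcp_rot: [-0.489, 0.486, 0.512, -0.512]
force: [-0.9, 0.4, 0.9]
finger_gap: 0.0
```

```bash
python3 -c "
from h import *
need([.5455,-.0695,.13],[-.055,1])"
```

```text
t 11.68 ee [ 0.54 -0.07  0.14] F [-0.9   0.41  0.86] gap 0.0 
shift [-0.35  0.75 -0.2 ] rot [-0.09 -0.33  0.16] q [-0.17  0.1   1.97  0.    1.07 -1.79]
```

Call:
move_arm(targets=[-0.35,0.2,-0.2,0,0,0,0,0.2,0,0,0,0])

```text
time_s: 11.85
ee_pos: [0.5458, -0.068, 0.1338]
tcp_rot: [-0.488, 0.486, 0.513, -0.512]
force: [0.4, -0.2, 0.5]
finger_gap: 0.0001
```

Call:
move_arm(targets=[0,0.2,0,0,0,0])

```text
time_s: 11.93
ee_pos: [0.5463, -0.0677, 0.1322]
tcp_rot: [-0.488, 0.486, 0.514, -0.512]
force: [0.4, -0.2, -0.8]
finger_gap: 0.0002
```

Call:
move_arm(targets=[0,0.15,0,0,0,0])

```text
time_s: 12.02
ee_pos: [0.5467, -0.0675, 0.1309]
tcp_rot: [-0.487, 0.486, 0.514, -0.512]
force: [0.4, 0.4, 0.4]
finger_gap: 0.0
```

Call:
move_arm(targets=[0,0.15,0,0,0,0])

```text
time_s: 12.1
ee_pos: [0.5471, -0.0675, 0.1301]
tcp_rot: [-0.487, 0.486, 0.514, -0.512]
force: [-1.7, 0.2, 5.1]
finger_gap: -0.0001
```

Call:
move_arm(targets=[-0.1,0.15,0.1,0,0,0])

```text
time_s: 12.18
ee_pos: [0.5472, -0.0682, 0.1296]
tcp_rot: [-0.487, 0.487, 0.515, -0.511]
force: [0.8, 3.8, 6.5]
finger_gap: 0.0002
```

Call:
move_arm(targets=[0,0.18,0.05,0,0,0])

```text
time_s: 12.27
ee_pos: [0.5477, -0.068, 0.1292]
tcp_rot: [-0.486, 0.487, 0.515, -0.511]
force: [-1.1, 0.5, 6.3]
finger_gap: 0.0003
```

Call:
move_arm(targets=[0,0.18,0.05,0,0,0])

```text
time_s: 12.35
ee_pos: [0.5481, -0.068, 0.1287]
tcp_rot: [-0.486, 0.488, 0.516, -0.51]
force: [-1.9, 0.4, 5.8]
finger_gap: -0.0
```

Call:
move_arm(targets=[-0.05,0.25,0.2,0.3,0,0])

```text
time_s: 12.43
ee_pos: [0.5478, -0.0683, 0.128]
tcp_rot: [-0.486, 0.487, 0.515, -0.51]
force: [0.7, 4.8, 7.9]
finger_gap: -0.0
```

Call:
move_arm(targets=[0,0.25,0.15,0.2,0,0])

```text
time_s: 12.52
ee_pos: [0.5481, -0.0681, 0.1275]
tcp_rot: [-0.486, 0.488, 0.516, -0.51]
force: [-1.1, 1.1, 7.4]
finger_gap: 0.0
```

Call:
move_arm(targets=[0,0.25,0.1,0,0,0])

```text
time_s: 12.6
ee_pos: [0.5485, -0.068, 0.1268]
tcp_rot: [-0.486, 0.488, 0.516, -0.509]
force: [-2.0, 0.5, 6.6]
finger_gap: 0.0001
```

```bash
python3 -c "
from h import *
need([.5455,-.0695,.1223],[-.055,1])"
```

```text
t 12.6 ee [ 0.55 -0.07  0.13] F [-1.98  0.55  6.59] gap 0.0001 
shift [-0.14  0.44  0.31] rot [ 0.6  -0.22  0.26] q [-0.17  0.12  1.98  0.01  1.03 -1.8 ]
```

Call:
move_arm(targets=[-0.05,0.3,0.2,0.3,0,0,0,0.3,0.15,0.2,0,0,0,0.3,0.15,0.2,0,0])

```text
time_s: 12.85
ee_pos: [0.5491, -0.0679, 0.1246]
tcp_rot: [-0.486, 0.489, 0.516, -0.508]
force: [-1.7, 1.9, 10.1]
finger_gap: -0.0002
```

Call:
move_arm(targets=[0,0.3,0.15,0.2,0,0,0,0.3,0.15,0.2,0,0])

```text
time_s: 13.02
ee_pos: [0.5495, -0.068, 0.1234]
tcp_rot: [-0.486, 0.489, 0.516, -0.508]
force: [-2.1, 1.6, 10.7]
finger_gap: -0.0002
```

Call:
move_arm(targets=[0,0.3,0.15,0.2,0,0])

```text
time_s: 13.1
ee_pos: [0.5497, -0.068, 0.1229]
tcp_rot: [-0.486, 0.489, 0.516, -0.508]
force: [-1.6, 2.0, 10.2]
finger_gap: -0.0002
```

Call:
move_arm(targets=[0,0.3,0.15,0.2,0,0])

```text
time_s: 13.18
ee_pos: [0.5499, -0.068, 0.1224]
tcp_rot: [-0.486, 0.489, 0.516, -0.508]
force: [-2.7, 2.7, 13.5]
finger_gap: 0.0002
```

Call:
move_arm(targets=[0,0.3,0.15,0.2,0,0])

```text
time_s: 13.27
ee_pos: [0.5502, -0.068, 0.1224]
tcp_rot: [-0.486, 0.489, 0.516, -0.508]
force: [-3.8, 1.9, 15.0]
finger_gap: -0.0002
```

Call:
move_arm(targets=[0,0.3,0.15,0.2,0,0])

```text
time_s: 13.35
ee_pos: [0.5504, -0.0681, 0.1224]
tcp_rot: [-0.486, 0.49, 0.516, -0.507]
force: [-2.8, 1.7, 13.6]
finger_gap: 0.0002
```

The square end has reached its stop: z stalled at 0.1224 after 7.7 mm of travel, at about 14 N. Now the round end.

Call:
move_arm(targets=[0,-1.0,0,0.5,0,0,0,-1.4,0,0.5,0,0,0,-0.3,1.5,0,0,0,-0.1,0,2.4,0,0,0,-0.1,0,2.0,0,0,0,0,0,0,0,0,0])

```text
time_s: 13.85
ee_pos: [0.4926, -0.0739, 0.1535]
tcp_rot: [-0.489, 0.487, 0.513, -0.511]
force: [0.1, 0.2, -0.2]
finger_gap: 0.0001
```

```bash
python3 -c "
from h import *
need([.4920,-.0720,.132],[-.055,1])"
```

```text
t 13.85 ee [ 0.49 -0.07  0.15] F [ 0.15  0.18 -0.19] gap 0.0001 
shift [0.19 2.15 0.05] rot [ 0.05 -0.38  0.21] q [-0.2  -0.01  2.06  0.    1.09 -1.82]
```

Call:
move_arm(targets=[0.15,0.8,0.1,0,-0.3,0.2,0,0.9,0.05,0,0,0,0,0.3,0.05,0,0,0,0,0,0,0,0,0])

```text
time_s: 14.18
ee_pos: [0.4924, -0.0727, 0.1322]
tcp_rot: [-0.485, 0.488, 0.514, -0.512]
force: [1.3, -0.7, -0.2]
finger_gap: 0.0001
```

```bash
python3 -c "
from h import *
need([.4920,-.0720,.130],[-.055,1])"
```

```text
t 14.18 ee [ 0.49 -0.07  0.13] F [ 1.29 -0.69 -0.25] gap 0.0001 
shift [0.07 0.22 0.03] rot [ 0.29 -0.11 -0.05] q [-0.2   0.01  2.08  0.    1.04 -1.82]
```

Call:
move_arm(targets=[0.05,0.15,0.08,0.2,0,0,0,0.15,0.08,0,0,0,0,0.15,0.08,0,0,0])

```text
time_s: 14.43
ee_pos: [0.4909, -0.0725, 0.1271]
tcp_rot: [0.486, -0.486, -0.513, 0.514]
force: [-2.0, 0.1, 4.5]
finger_gap: -0.0004
```

Call:
move_arm(targets=[0,0.15,0.08,0.1,0,0,0,0.15,0.08,0.1,0,0,0,0.15,0.08,0.1,0,0])

```text
time_s: 14.68
ee_pos: [0.4898, -0.0725, 0.1238]
tcp_rot: [0.487, -0.486, -0.512, 0.515]
force: [-2.9, 1.3, 5.3]
finger_gap: -0.0001
```

Call:
move_arm(targets=[0,0.18,0.08,0.1,0,0,0,0.18,0.08,0.1,0,0,0,0.18,0.08,0.1,0,0])

```text
time_s: 14.93
ee_pos: [0.4895, -0.0726, 0.1223]
tcp_rot: [0.487, -0.485, -0.512, 0.515]
force: [-5.0, 1.0, 13.2]
finger_gap: -0.0001
```

Call:
move_arm(targets=[0,0.18,-0.05,-0.2,0,0])

```text
time_s: 15.02
ee_pos: [0.4896, -0.0726, 0.1221]
tcp_rot: [0.487, -0.486, -0.512, 0.514]
force: [-10.9, 0.5, 16.7]
finger_gap: 0.0001
```

Call:
move_arm(targets=[0,0.2,-0.05,-0.2,0,0])

```text
time_s: 15.1
ee_pos: [0.4895, -0.0726, 0.1218]
tcp_rot: [0.486, -0.486, -0.513, 0.514]
force: [-9.6, 0.7, 16.9]
finger_gap: -0.0001
```

Call:
move_arm(targets=[0,0.2,0,0,0,0])

```text
time_s: 15.18
ee_pos: [0.4895, -0.0726, 0.1218]
tcp_rot: [0.486, -0.486, -0.513, 0.514]
force: [-5.9, 1.1, 15.4]
finger_gap: 0.0
```

The round end is locked and stalled at about 16 N, z 0.1218. Now I'll regrasp the gauge.

Call:
move_arm(targets=[0,-1.0,0,0,0,0,0,-2.5,0,0,0,0,0,-3.0,0,0,0,0,0.1,-2.0,-1.5,0,0,0,0.1,0,-1.6,0,0,0,0,0,0,0,0,0])

```text
time_s: 15.68
ee_pos: [0.5206, -0.0682, 0.2106]
tcp_rot: [0.487, -0.486, -0.513, 0.513]
force: [-0.1, 0.0, -1.2]
finger_gap: -0.0003
```

Call:
move_arm(targets=[0,0.3,0,0,0,0,0,0,0,0,0,0,0,0,0,0,0,0,0,0,0,0,0,0], gripper=0.3)

```text
time_s: 16.02
ee_pos: [0.5194, -0.0679, 0.2062]
tcp_rot: [0.487, -0.486, -0.513, 0.514]
force: [0.0, -0.0, 0.8]
finger_gap: 0.0485
```

```bash
python3 -c "
from h import *
need([.5215,-.0712,.077],[-.055,1])"
```

```text
t 16.02 ee [ 0.52 -0.07  0.21] F [ 0.04 -0.03  0.78] gap 0.0485 
shift [-0.35 12.92 -0.22] rot [-0.14 -0.08  0.04] q [-0.18 -0.    1.95  0.    1.2  -1.8 ]
```

Call:
move_arm(targets=[-0.3,1.0,-0.1,0,0,0,0,2.0,0,0,0,0,0,2.5,0,0,0,0,0,2.5,0,0,0,0,0,2.0,0,0,0,0,0,0.4,0,0,0,0,0,0,0,0,0,0])

```text
time_s: 16.6
ee_pos: [0.5159, -0.072, 0.093]
tcp_rot: [0.489, -0.485, -0.512, 0.515]
force: [0.5, -0.3, 0.7]
finger_gap: 0.0557
```

```bash
python3 -c "
from h import *
need([.5215,-.0712,.077],[-.055,1])"
```

```text
t 16.6 ee [ 0.52 -0.07  0.09] F [ 0.48 -0.29  0.73] gap 0.0557 
shift [ 0.05  1.59 -0.58] rot [-0.39 -0.12  0.06] q [-0.19  0.11  2.06 -0.    0.98 -1.81]
```

Call:
move_arm(targets=[0.05,0.9,-0.5,-0.4,0,0,0,0.7,0,0,0,0,0,0.1,0,0,0,0,0,0.03,0,0,0,0])

```text
time_s: 16.93
ee_pos: [0.522, -0.0716, 0.0754]
tcp_rot: [-0.486, 0.487, 0.514, -0.512]
force: [-0.7, -0.2, -0.3]
finger_gap: 0.0554
```

```bash
python3 -c "
from h import *
need([.5215,-.0712,.077],[-.055,1])"
```

```text
t 16.93 ee [ 0.52 -0.07  0.08] F [-0.68 -0.24 -0.27] gap 0.0554 
shift [ 0.05 -0.16  0.05] rot [ 0.14 -0.14  0.04] q [-0.18  0.14  2.07  0.    0.94 -1.81]
```

Call:
move_arm(targets=[0.05,0,0.03,0,0,0,0,0.03,0.03,0,0,0,0,0.03,0.03,0,0,0,0,0.03,0.03,0,0,0,0,0.03,0.03,0,0,0,0,0.03,0.03,0,0,0], gripper=-1, force=40)

```text
time_s: 17.43
ee_pos: [0.5226, -0.0715, 0.0768]
tcp_rot: [-0.485, 0.489, 0.515, -0.511]
force: [0.6, 0.5, 0.2]
finger_gap: 0.0233
```

```bash
python3 -c "
from h import *
need([.5215,-.0712,.077],[-.055,1])"
```

```text
t 17.43 ee [ 0.52 -0.07  0.08] F [0.57 0.54 0.18] gap 0.0233 
shift [ 0.04 -0.02  0.1 ] rot [ 0.46 -0.13 -0.04] q [-0.18  0.13  2.07  0.    0.93 -1.81]
```

Call:
move_arm(targets=[0,-0.3,0.05,0.3,0,0,0,-0.8,0.05,0,0,0,0,-1.2,0,0,0,0,0,-1.5,0,0,0,0,0,-1.5,0,0,0,0,0,-2.0,0,0,0,0,0,-2.0,0,0,0,0,0,0,0,0,0,0])

```text
time_s: 18.1
ee_pos: [0.5177, -0.0708, 0.1745]
tcp_rot: [0.488, -0.485, -0.512, 0.514]
force: [1.7, -0.1, -1.8]
finger_gap: 0.0235
```

```bash
python3 -c "
from h import *
cv2.imwrite('pics/g.png',cv2.resize(bot.camera('scene')[105:215,300:390],None,fx=6,fy=5.4,interpolation=2)[:,:,::-1])
need([.4485,.2155,.158],[-.05,1])"
```

```text
t 18.15 ee [ 0.52 -0.07  0.17] F [ 0.21  0.11 -3.65] gap 0.0231 
shift [28.93  1.54  5.31] rot [-0.38  0.16  0.08] q [-0.18  0.02  1.99 -0.    1.14 -1.81]
```

View pics/g.png

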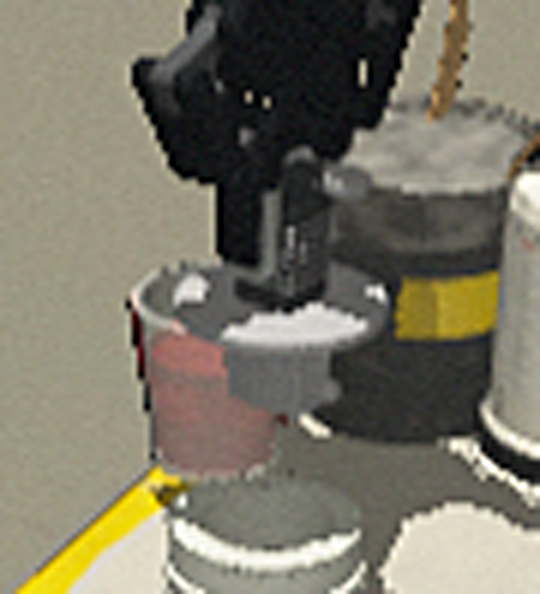

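The gauge is clear of the bore. A plunger tip shows sprung out at crop (335,390), right of the head. I'll carry it back to the stand.

Call:
move_arm(targets=[1.5,0,0.3,0,0,0,2.9,0,0.5,0,0,0,2.9,0,0.5,0,0,0,2.9,0,0.5,0,0,0,2.9,0,0.5,0,0,0,2.9,0,0.5,0,0,0,2.9,0,0.5,0,0,0,2.9,0,0.5,0,0,0,2.9,0,0.5,0,0,0,2.0,0,0.3,0,0,0,1.0,0,0.2,0,0,0,0,0,0,0,0,0])

```text
time_s: 19.15
ee_pos: [0.4373, 0.2099, 0.1582]
tcp_rot: [0.495, -0.481, -0.501, 0.522]
force: [-0.4, 0.4, -3.8]
finger_gap: 0.0234
```

```bash
python3 -c "
from h import *
need([.4495,.2162,.14],[-.045,1])"
```

```text
t 19.15 ee [0.44 0.21 0.16] F [-0.39  0.37 -3.78] gap 0.0234 
shift [ 0.58  1.77 -1.31] rot [-2.08  0.15 -0.34] q [ 0.39 -0.01  2.06  0.01  1.14 -1.23]
```

Call:
move_arm(targets=[0.6,0,-1.2,-2.0,0.2,-0.3,0,0.5,0,0,0,0,0,0,0,0,0,0])

```text
time_s: 19.4
ee_pos: [0.4464, 0.2144, 0.1493]
tcp_rot: [0.489, -0.488, -0.508, 0.515]
force: [-1.0, -0.8, -5.0]
finger_gap: 0.0232
```

```bash
python3 -c "
from h import *
need([.4495,.2162,.084],[-.045,1])"
```

```text
t 19.4 ee [0.45 0.21 0.15] F [-1.03 -0.76 -4.95] gap 0.0232 
shift [ 0.2   6.53 -0.36] rot [-0.41  0.1  -0.3 ] q [ 0.4  -0.    2.06 -0.    1.09 -1.22]
```

Call:
move_arm(targets=[0.2,0.6,-0.3,-0.4,0,-0.3,0,1.3,0,0,0,0,0,1.3,0,0,0,0,0,1.0,0,0,0,0,0,0.4,0,0,0,0,0,0,0,0,0,0])

```text
time_s: 19.9
ee_pos: [0.4487, 0.2111, 0.0985]
tcp_rot: [0.49, -0.489, -0.508, 0.512]
force: [0.3, 0.1, -3.7]
finger_gap: 0.0234
```

```bash
python3 -c "
from h import *
need([.4495,.2162,.084],[-.045,1])"
```

```text
t 19.9 ee [0.45 0.21 0.1 ] F [ 0.34  0.14 -3.73] gap 0.0234 
shift [ 0.51  1.44 -0.11] rot [-0.27 -0.2  -0.14] q [ 0.39  0.05  2.11 -0.    0.98 -1.22]
```

Call:
move_arm(targets=[0.5,0.4,-0.1,0,0,0,0,0.4,0,0,0,0,0,0.3,0,0,0,0])

```text
time_s: 20.15
ee_pos: [0.4504, 0.2161, 0.0875]
tcp_rot: [0.49, -0.49, -0.508, 0.511]
force: [0.5, -1.0, -3.5]
finger_gap: 0.0234
```

```bash
python3 -c "
from h import *
need([.4495,.2162,.084],[-.045,1])"
```

```text
t 20.15 ee [0.45 0.22 0.09] F [ 0.45 -0.99 -3.47] gap 0.0234 
shift [0.01 0.35 0.09] rot [-0.21 -0.28 -0.12] q [ 0.4   0.07  2.11 -0.    0.96 -1.21]
```

Call:
move_arm(targets=[0,0.2,0.05,0,0,0,0,0.1,0,0,0,0])

```text
time_s: 20.32
ee_pos: [0.4502, 0.2165, 0.0843]
tcp_rot: [0.49, -0.489, -0.509, 0.511]
force: [0.1, 0.2, -3.9]
finger_gap: 0.0235
```

Call:
move_arm(targets=[0,0.1,0,0,0,0])

```text
time_s: 20.4
ee_pos: [0.4504, 0.2165, 0.0837]
tcp_rot: [0.49, -0.489, -0.509, 0.511]
force: [-4.0, -2.1, 7.2]
finger_gap: 0.0235
```

```bash
python3 -c "
from h import *
need([.4495,.2162,.084],[-.045,1])"
```

```text
t 20.4 ee [0.45 0.22 0.08] F [-4.02 -2.14  7.17] gap 0.0235 
shift [-0.03 -0.03  0.09] rot [-0.17 -0.24 -0.11] q [ 0.4   0.08  2.11 -0.    0.95 -1.21]
```

The gauge touched the rails at the predicted z of 0.0837. I'll release it, retreat up and away, and look.

Call:
move_arm(targets=[0,0.03,0,0,0,0,0,0.03,0,0,0,0,0,0.03,0,0,0,0,0,0.0,0,0,0,0,0,-0.5,0,0,0,0,0,-2.0,0,0,0,0,0,-2.5,0,0,0,0,0,-2.5,0,0,0,0,0,-2.5,0,0,0,0,0,-2.5,0,0,0,0], gripper=0.3)

```text
time_s: 21.23
ee_pos: [0.4488, 0.2162, 0.2114]
tcp_rot: [0.491, -0.489, -0.507, 0.513]
force: [0.9, 0.2, 0.5]
finger_gap: 0.0551
```

Call:
move_arm(targets=[3.0,0,0,0,0,0,4.0,0,0,0,0,0,4.0,0,0,0,0,0,4.0,0,0,0,0,0,3.0,0,0,0,0,0,0,0,0,0,0,0])

```text
time_s: 21.73
ee_pos: [0.4487, 0.4048, 0.2275]
tcp_rot: [-0.49, 0.493, 0.514, -0.502]
force: [0.7, 0.7, 0.2]
finger_gap: 0.0555
```

```bash
python3 -c "
from h import *
c=[cv2.resize(bot.camera(n)[y:y+80,x:x+66],None,fx=6,fy=6,interpolation=2) for n,x,y in(('top',200,210),('scene',230,225))]
cv2.imwrite('pics/h.png',np.hstack(c)[:,:,::-1])
need([.4495,.2162,.084],[-.045,1])"
```

```text
t 21.83 ee [0.45 0.4  0.23] F [ 0.16  0.   -0.47] gap 0.0554 
shift [-18.52  14.21   0.73] rot [ 0.83 -0.71  0.26] q [ 0.69  0.12  1.78 -0.01  1.23 -0.91]
```

View pics/h.png

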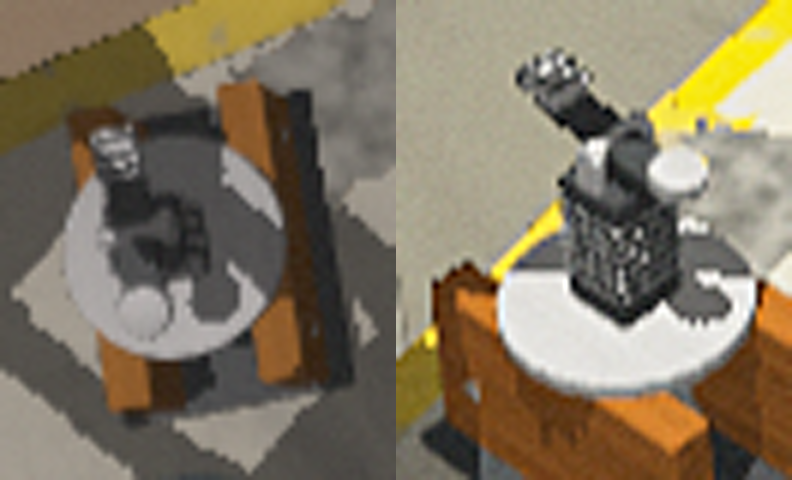

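```bash
python3 -c "
from h import *
f=lambda x,y,ox,oy:((x+.5)/6-.5+ox,(y+.5)/6-.5+oy)
r=tri(f(115,150,200,210),f(156,75,230,225));l=tri(f(145,312,200,210),f(284,168,230,225));print(r.round(4),l.round(4),atz('top',f(174,247,200,210),.068).round(4))
print(bot.state()['force'], bot.close_job())"
```

```text
[0.4724 0.2182 0.1354] [0.4216 0.216  0.1285] [0.4477 0.2176 0.068 ]
the job is handed in; nothing more can be done
[ 0.15508674  0.0011087  -0.47306938] None
```

I took the bore size on the round cylinder and put the gauge back upright on its stand, locked. I handed the job in at about 22 s of the 70 s allowed.

- **Placing:** The gauge went about 2 mm off the bore centre across the plungers. I nudged it over by closing the fingers slightly to one side, after which the disc looked centred to within about 1 mm.
- **Releasing:** I pressed the square end to its stop, with about 7.7 mm of travel and 10–15 N.
- **Locking:** The round end stopped at about 13 N. I kept pressing to set the brake and it peaked at about 17 N, a little over the 9–15 N asked but under the 25 N limit.
- **Lifting out:** It came out with no sign of jamming, and the picture showed at least one plunger tip standing out.
- **Final check:** The round pad is at height 0.1285 m and the square pad at 0.1354 m, close to the expected 0.129 and 0.137 for locked and upright. The disc rests across both rails at (0.448, 0.218), about 2–3 mm off the stand's centre line. The gripper is clear and touching nothing.

I did not measure the distance between the plunger tips, so the 50 mm reading rests on the centring and the lock. I saw no sign of contact with the block, tin or cup, but I took no closing picture of them.

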